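Clamp a laser head in its curing fixture and pin the bar

ROBOT

A 6-joint arm with a two-finger parallel gripper is mounted at the origin on the work surface. World frame = base frame: x ahead of the robot, y to its left, z up, the work surface at z = 0. Lengths are in m, angles in rad, forces in N, time in s.
With the tool pointing down it reaches from about 0.3 to 0.775 m from the base axis. Payload 14.6 kg.
Tool frame: the origin (TCP) lies on the centre line of the jaws, within the pads' length; the fingertips stand 19 mm ahead of it and the grasp point (between the pads) is the TCP; z points along the fingers, y is the direction in which the jaws open and shut (so a half turn about z gives the same grasp; the last joint's range is limited). The gripper opens to 94 mm and grips with 3 to 60 N. Pads are 16 mm wide; open, the fingers measure 119 mm over their backs; the gripper's body (75 mm by 177 mm) begins 78 mm behind the grasp point.
Start: joints at [-0.067, 0.3, 1.521, -0, 1.321, -0.067], TCP at [0.55, -0, 0.224] pointing down, gripper open.
Joint ranges: [-3.03, 3.03], [-0.79, 2.21], [0.23, 2.52], [-1.04, 4.18], [0, 3.07], [-2.55, 2.55]. Speed limits (rad/s): [2.22, 2.22, 2.57, 3.14, 3.14, 3.14].

INTERFACE

Orientations are given as [roll, pitch, yaw] about the fixed x, y, z axes, in that order (R = Rz(yaw) Ry(pitch) Rx(roll)).
In Python, from station import ctrl gives the robot as it stands. The module is installed in compiled form; this text tells all that it offers.
- The arm moves only by the shell command python3 -m creep 'ROWS' [FORCE]. ROWS is a JSON object of lists of equal length, an entry for each row: "translation": the shift along the world's x, y, z in mm, a list of three; "yaw": the turn about the world's z in rad; "gripper": the closure in counts, from 0 (fully open) to 255 (shut). A call has 1 to 5 rows; each row is the pose to reach, as a shift and turn from the pose measured when the call began; what a row does not reach only later rows make up. A row lasts 1/12 s, in which the tool goes at most 41.7 mm and 7.16 degrees, less where a joint would pass 70% of its speed; a pose out of reach is approached as far as the arm can. A call with a gripper value outside its range is refused whole. The fingers move at their own pace and stop on an object; FORCE is the grip in N (left out, the last holds). Time passes only in rows, so rows that repeat a pose let the fingers close. It gives the time, the measured TCP pose, the force and the opening at its end, in the units of the state.
- ctrl.get_obs(): the state, without advancing time (a new reading comes with each control period).
- ctrl.camera(name): name is "scene" or "side" or "wrist"; returns a dict with "pixels" (480x640x3 uint8, red, green, blue), "depth" (480x640 float32, m along the optical axis (not along the pixel's ray), 0 where there is no reading), "fx", "fy", "cx", "cy" (pixels), "R" (3x3) and "t" (3): a world point X has camera coordinates R X + t; the wrist camera has in their place "tool_from_camera" (4x4, takes a point from camera to tool coordinates, whose origin is the TCP and whose axes are the flange's). Camera axes: x right, y down, z forward; pixel columns grow to the right and rows downward; lengths in m; the calibration is good to about 2 mm. A picture is of the moment at which its call begins: read the wrist's pose just before it.
- ctrl.hand_in(): hands the job in, once; it reports no verdict.
The state is a dict: "time_s": time; "qpos": joint angles; "joint_vel": joint speeds; "tau": joint torques, N m; "ee_pos": TCP position; "eef_rot": TCP orientation; "force": force on the tool from outside, world axes, zero at the start; "moment": the same for the moment, N m; "grip_width": finger opening in m.
Only numpy, scipy, OpenCV 4.12 (cv2) and the standard library are available. Lean on these libraries where they do the work, as an engineer would, in place of code of your own. Each camera call takes 0.05 s, during which the arm holds its last target. There are 200 camera calls.

TASK

Load the laser head into the fixture's nest, flat on the nest floor with its snout through the notch; then swing the hinged clamp bar down over it until it is fully shut, and push the lock pin from its stand fully home through the hole in the bar's end and the bracket below it. Leave the other things on the bench where they are.

Things in the scene. Friction and masses are not known exactly. Their poses are not given: they have to be found in the camera images.
- head: Laser head, about 250 g, loose on the bench: black base 80 (x) x 60 (y) x 25 mm tall, on its middle a grey block 44 (x) x 50 (y) rising to 60 mm above the underside; a round snout 18 mm across sticks 18 mm out of the base's +x end, axis 12.5 mm up. Origin: centre of the underside; z up, x towards the snout.
- snout (a point): Centre of the snout's free end on the laser head, 58 mm along +x and 12.5 mm above the head's origin.
- fixture: Clamping fixture, bolted down: dark base plate 150 (x) x 280 (y) x 12 mm. On it a nest of low walls in the middle, two 90 mm high hinge cheeks at its +y end (outer faces 44 mm apart in x) and a latch bracket 74 mm high at its -y end. Origin: centre of the plate's underside; z up.
- nest (a point): Centre of the nest floor (top of the base plate, 12 mm above the bench), axes as the fixture's. The pocket is 86 (x) x 66 (y) mm inside, walls 5 mm thick and 14 mm tall, with a notch 26 mm wide in the middle of its +x wall for the snout (3 mm play each way around the head's base). The -x wall has no notch.
- bar (a joint): Clamp bar angle, rad: 0 = shut (level, on its stop, top face 84 mm above the bench, lying from the hinge along the fixture's -y), 1.57 = upright, 1.95 = fully open. Steel, 24 mm wide (last 38 mm: 32), 10 thick, 224 long from the hinge axis; shut, 2 mm above a seated head. Stiff hinge (0.3 N m): it stays where it is left; about 4 N at its end swings it.
- hinge (a point): Middle of the bar's hinge axis, which runs along the fixture's x; 105 mm along the fixture's +y from the nest centre, 79 mm above the bench. The bar's middle plane passes through the axis.
- bar_hole (a point): Centre of the upper mouth of the hole in the bar's free end: 205 mm along the bar from the hinge axis, on the face that is uppermost when shut (5 mm off the bar's middle plane). Hole 11 mm wide, right through, 10 mm deep.
- latch_hole (a point): Centre of the upper mouth of the hole in the latch bracket's 10 mm thick, 36 x 36 mm flange: 74 mm above the bench, 100 mm along the fixture's -y from the nest centre. Hole 11 mm wide, right through, free space below; under the bar's hole when the bar is shut.
- stand: Wooden block 70 x 60 x 42 mm, fixed, that holds the lock pin upright in a hole in the middle of its top. Origin: centre of the underside.
- pin: Lock pin, 50 g, upright in the stand: steel shank 8 mm across, 36 long with a 7 mm tapered tip, then a collar 22 across, 4 thick, then a black grip 16 across, 28 tall. Origin: end of the tip; z towards the grip. In the stand the collar rests on the block (origin 6 mm above the bench); home, the collar rests on the bar, tip 26 mm below the latch flange's top.
- glue: Red glue bottle, 40 mm across, 150 mm tall, standing; origin at its underside. Bystander.
- driver: Screwdriver lying on the bench beyond the fixture. Bystander.
- cap0: Small white cap, 22 mm across, 18 mm tall. Bystander.
- cap1: A second such white cap. Bystander.
- vial: Small aluminium level block, 60 x 22 x 22 mm. Bystander.
- eyepiece: Black eyepiece, 40 mm across, 45 mm tall, standing. Bystander.
Mind the look-alikes: they are no part of the job. What is shaped like the head but orange or purple is not meant.

How it is judged:
By the outcome, as a careful person would: the job done as asked, in the order asked, and still so for the second after the job is handed in, with the robot touching nothing.
It also fails if it takes over 72 s, if anything falls off the work surface, if the arm or the gripper's body presses on something with over 40 N, if the wrist force passes 120 N, or if a joint passes its speed limit or range.

## Working session

There is one attempt and no reset: what is moved stays moved. The work goes in short steps, Python scripts to look and compute and a shell command to move; the robot and the scene stay as the last step left them, time stands still between calls to the robot, and variables do not carry over. Pictures are saved under pics/ and viewed, about 8 in all and at most 12, crops included, and the job is handed in when it is done.

```bash
mkdir -p pics
cat > h.py <<'E'
import numpy as np, cv2
from station import ctrl
from scipy.spatial.transform import Rotation as Ro
def cloud(name):
    o=ctrl.get_obs(); c=ctrl.camera(name); d=c["depth"]; v,u=np.mgrid[:480,:640]
    P=np.stack([(u-c["cx"])/c["fx"]*d,(v-c["cy"])/c["fy"]*d,d],-1)
    if name=="wrist":
        T=np.array(c["tool_from_camera"]); P=P@T[:3,:3].T+T[:3,3]
        R=Ro.from_euler('xyz',o["eef_rot"]).as_matrix(); P=P@R.T+np.array(o["ee_pos"])
    else: P=(P-np.array(c["t"]))@np.array(c["R"])
    P[d==0]=np.nan
    return c["pixels"],P
def save(n,im): cv2.imwrite("pics/"+n,im[...,::-1])
E
python3 - <<'E'
from h import *
print(ctrl.get_obs())
for n in("scene","side"):
    im,P=cloud(n); np.savez(n+".npz",im=im,P=P); save(n+"0.png",im)
E
```

```text
{'time_s': 0.0, 'qpos': array([-6.65828245e-02,  3.00474474e-01,  1.52158276e+00, -1.21598925e-05,
        1.32068681e+00, -6.65988109e-02]), 'joint_vel': array([-9.58013724e-05, -1.14044594e-03, -1.03491299e-03,  6.32790553e-04,
        1.23316726e-04, -1.43055064e-03]), 'tau': array([-1.53750298e-03, -5.31805658e+01, -3.52735734e+01,  7.07558286e-02,
        2.43994006e-02, -4.79655944e-05]), 'ee_pos': array([5.49761259e-01, 1.94614478e-05, 2.23883755e-01]), 'eef_rot': array([-3.14044303e+00, -6.48725073e-05,  1.57081529e+00]), 'force': array([-0.02979291,  0.20448282, -0.1077004 ]), 'moment': array([ 0.02211187, -0.03681592,  0.0503489 ]), 'grip_width': 0.09402227665856666}
```

View pics/scene0.png

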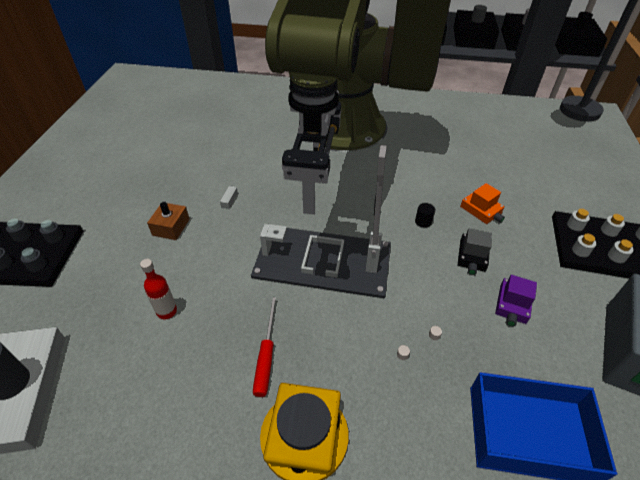

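View pics/side0.png

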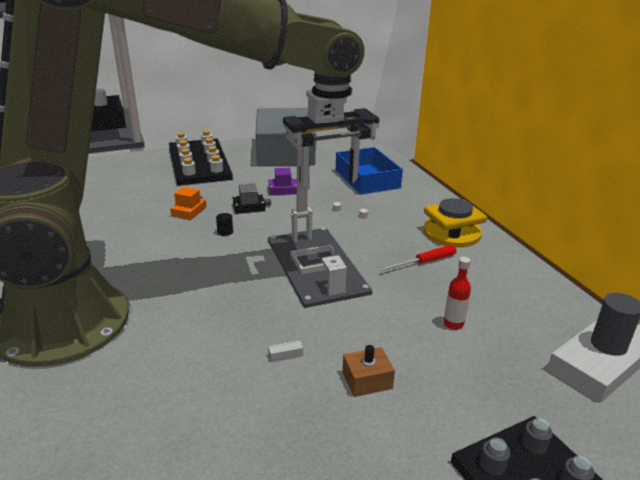

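The scene view looks back at the robot (image down = +x, right = +y). It shows the black head at (475,250), the fixture at (322,258) with its bar open at (380,200), and the pin in its stand at (166,215). Orange and purple are decoys.

Run:
```python
from h import *
A={n:np.load(n+".npz") for n in("scene","side")}
for n,pts in (("scene",dict(headtop=(480,238),base=(470,262),plate=(280,280),latch=(272,230),pin=(166,207),stand=(170,215),bartop=(382,150),eye=(425,208),vial=(229,193))),("side",dict(headtop=(249,189),latch=(335,262),pin=(369,350),stand=(370,370)))):
    for k,(u,v) in pts.items(): print(n,k,A[n]["P"][v,u].round(4))
allP={n:A[n]["P"].reshape(-1,3) for n in A}
def rect(n,Q):
    (c,s,a)=cv2.minAreaRect((Q[:,:2]*1000).astype(np.float32)); print(n,len(Q),np.round(c,1),np.round(s,1),round(a,1),"med",np.median(Q*1000,0).round(1))
for n,P in allP.items():
    P=P[~np.isnan(P).any(1)]
    h=A["scene"]["P"][238,480]; d=np.linalg.norm(P[:,:2]-h[:2],axis=1)
    for lo,hi in((.05,.07),(.018,.03)): rect(n+" head %g"%lo,P[(d<.07)&(P[:,2]>lo)&(P[:,2]<hi)])
    l=A["scene"]["P"][230,272]; d=np.linalg.norm(P[:,:2]-l[:2],axis=1)
    rect(n+" latch",P[(d<.04)&(P[:,2]>.069)&(P[:,2]<.08)])
    c=A["scene"]["P"][258,322]; d=np.linalg.norm(P[:,:2]-c[:2],axis=1)
    rect(n+" plate",P[(d<.19)&(P[:,2]>.007)&(P[:,2]<.017)])
    rect(n+" walls",P[(d<.08)&(P[:,2]>.023)&(P[:,2]<.029)])
    s=A["scene"]["P"][215,170]; d=np.linalg.norm(P[:,:2]-s[:2],axis=1)
    rect(n+" stand",P[(d<.06)&(P[:,2]>.038)&(P[:,2]<.0445)])
    rect(n+" grip",P[(d<.06)&(P[:,2]>.052)])
```

```text
scene headtop [0.4673 0.3407 0.0588]
scene base [0.5031 0.3269 0.0201]
scene plate [ 0.6018 -0.0618  0.0077]
scene latch [ 0.5252 -0.0912  0.0732]
scene pin [ 0.4865 -0.3384  0.0669]
scene stand [ 0.4852 -0.336   0.0416]
scene bartop [0.5297 0.1131 0.3007]
scene eye [0.3747 0.23   0.0432]
scene vial [ 0.3723 -0.2359  0.0229]
side headtop [0.4642 0.3238 0.0586]
side latch [ 0.5323 -0.0847  0.0677]
side pin [ 0.4784 -0.3544  0.0731]
side stand [ 0.4775 -0.3648  0.0389]
scene head 0.05 425 [467.  338.8] [50.1 47.4] 83.8 med [470.5 338.6  58. ]
scene head 0.018 387 [475.7 338.2] [60.8 96.8] 82.0 med [493.7 329.9  23. ]
scene latch 308 [528.4 -88.2] [48.2 38.8] 86.8 med [529.6 -88.8  72.3]
scene plate 5878 [581.8  15.8] [280.  252.8] 88.4 med [549.3  19.9  10.5]
scene walls 240 [531.6  17.2] [75.9 98.4] 88.2 med [527.9  11.   24.6]
scene stand 501 [ 484.2 -344.9] [61.7 73.6] 85.0 med [ 492.  -338.5   40.6]
scene grip 82 [ 485.2 -344.3] [16.  16.5] 74.4 med [ 488.1 -342.5   67.1]
side head 0.05 180 [463.8 335.6] [59.7 43.2] 81.8 med [463.1 327.8  57.1]
side head 0.018 241 [468.7 333.1] [65.3 88.7] 81.3 med [457.8 316.6  22.3]
side latch 248 [527.  -92.4] [53.9 37.3] 89.2 med [526.  -94.4  71.5]
side plate 3601 [580.6  11.1] [285.5 252.4] 88.0 med [515.5  -6.9   9.7]
side walls 98 [530.1  12.9] [78.5 95.9] 88.8 med [503.5  28.1  23.9]
side stand 889 [ 482.2 -348.4] [63.4 71.8] 85.4 med [ 477.7 -354.2   39.9]
side grip 133 [ 482.1 -349.4] [15.8 15.6] 17.7 med [ 480.7 -352.5   66.8]
```

```bash
python3 - <<'E'
from h import *
im,P=cloud("wrist"); np.savez("w0.npz",im=im,P=P); save("w0.png",im)
Q=P.reshape(-1,3);Q=Q[~np.isnan(Q).any(1)]
print(Q.min(0),Q.max(0)); print(ctrl.camera("wrist")["tool_from_camera"])
E
for i in 1 ; do :; done
python3 -m creep '{"translation":[[-12,40,0],[-24,80,0],[-36,120,0],[-48,160,0],[-60,200,0]],"yaw":[-0.03,-0.06,-0.09,-0.12,-0.12],"gripper":[0,0,0,0,0]}' 30
```

```text
[ 0.17866376 -0.35142237 -0.00291566] [0.92190654 0.20216636 0.33061994]
[[ 5.64874188e-05 -9.60931041e-01 -2.76787880e-01  8.07775377e-02]
 [ 9.99999316e-01 -2.69022700e-04  1.13805432e-03 -2.43196974e-05]
 [-1.16805395e-03 -2.76787755e-01  9.60930369e-01 -1.60984196e-01]
 [ 0.00000000e+00  0.00000000e+00  0.00000000e+00  1.00000000e+00]]
time_s: 0.62
ee_pos: [0.489, 0.2012, 0.2241]
eef_rot: [-3.141, -0.0, 1.449]
force: [1.2, 0.4, -1.3]
grip_width: 0.0944
```

View pics/w0.png

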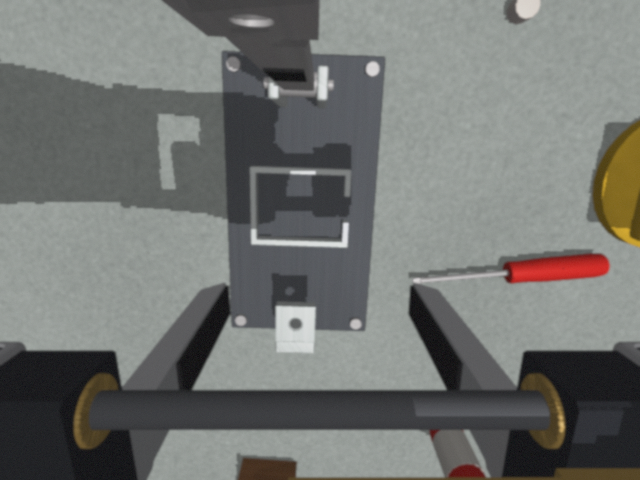

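Wrist view: the nest's outer corners are near (250,168), (351,170), (348,247) and (251,244), with the notch on the right (+x). The latch hole is at (295,324), and the bar leans towards +y.

```bash
python3 - <<'E'
from h import *
d=np.load("w0.npz"); P=d["P"]; im=d["im"]
Q=P.reshape(-1,3); I=im.reshape(-1,3).astype(int)
def rect(n,m):
    X=Q[m]; (c,s,a)=cv2.minAreaRect((X[:,:2]*1000).astype(np.float32)); print(n,len(X),np.round(c,1),np.round(s,1),round(a,2),np.median(X[:,2]*1000).round(1))
ok=~np.isnan(Q).any(1); x,y,z=Q.T
v,u=np.mgrid[:480,:640]; u=u.ravel();v=v.ravel()
m=ok&(u>235)&(u<365)&(v>155)&(v<258)
rect("walls",m&(z>.0225)&(z<.03))
rect("latch",ok&(u>265)&(u<325)&(v>295)&(v<360)&(z>.068)&(z<.08))
mp=ok&(u>205)&(u<400)&(v>40)&(v<335)&(z>.007)&(z<.017); rect("plate",mp)
print("hole",P[318:331:3,289:302:3].reshape(-1,3)[::3].round(4), P[305,295],P[324,280],P[324,310])
# hole dark px
g=im[...,:].sum(-1); mm=(g<250)&(np.abs(np.mgrid[:480,:640][0]-324)<9)&(np.abs(np.mgrid[:480,:640][1]-295)<9)
vv,uu=np.nonzero(mm); print("hole px",uu.mean(),vv.mean(),len(uu))
# wall edges by lines
b=P[:, :, 2]
W=m&(z>.0235)&(z<.029)
X=Q[W]*1000; 
for ax in(0,1):
    hst,e=np.histogram(X[:,ax],bins=np.arange(X[:,ax].min(),X[:,ax].max()+2,2)); print(ax,list(zip(e.round(),hst)))
E
python3 - <<'E'
import sys; sys.path.insert(0,'.')
from h import *
im,P=cloud("wrist"); np.savez("w1.npz",im=im,P=P); cv2.imwrite("pics/w1.png",im[...,::-1])
E
```

```text
walls 1723 [530.5  16.1] [76.4 96.1] 88.1 26.5
latch 1838 [527.  -89.9] [49.7 36.1] 88.18 74.4
plate 34464 [530.6  16.4] [280.  150.4] 88.11 12.6
hole [[ 0.5224 -0.0774  0.0755]
 [ 0.5306 -0.0782  0.074 ]
 [ 0.5219 -0.1014  0.0353]
 [ 0.5333 -0.0815  0.0735]
 [ 0.5271 -0.0888  0.0655]
 [ 0.5222 -0.087   0.0748]
 [ 0.5304 -0.0883  0.0723]
 [ 0.5249 -0.0903  0.0744]
 [ 0.5332 -0.0904  0.0741]] [ 0.52797407 -0.06577112  0.07257774] [ 0.51382179 -0.08431753  0.07401075] [ 0.54166033 -0.08395916  0.07468786]
hole px nan nan 0
0 [(np.float64(482.0), np.int64(83)), (np.float64(484.0), np.int64(157)), (np.float64(486.0), np.int64(151)), (np.float64(488.0), np.int64(53)), (np.float64(490.0), np.int64(20)), (np.float64(492.0), np.int64(22)), (np.float64(494.0), np.int64(25)), (np.float64(496.0), np.int64(23)), (np.float64(498.0), np.int64(25)), (np.float64(500.0), np.int64(26)), (np.float64(502.0), np.int64(26)), (np.float64(504.0), np.int64(24)), (np.float64(506.0), np.int64(23)), (np.float64(508.0), np.int64(24)), (np.float64(510.0), np.int64(21)), (np.float64(512.0), np.int64(20)), (np.floa
[... 1903 characters left out ...]
 (np.float64(21.0), np.int64(10)), (np.float64(23.0), np.int64(15)), (np.float64(25.0), np.int64(11)), (np.float64(27.0), np.int64(18)), (np.float64(29.0), np.int64(23)), (np.float64(31.0), np.int64(24)), (np.float64(33.0), np.int64(24)), (np.float64(35.0), np.int64(24)), (np.float64(37.0), np.int64(20)), (np.float64(39.0), np.int64(21)), (np.float64(41.0), np.int64(22)), (np.float64(43.0), np.int64(22)), (np.float64(45.0), np.int64(28)), (np.float64(47.0), np.int64(51)), (np.float64(49.0), np.int64(168)), (np.float64(51.0), np.int64(201)), (np.float64(53.0), np.int64(145)), (np.float64(55.0), np.int64(26))]<stdin>:15: RuntimeWarning: Mean of empty slice.
  ret = ret.dtype.type(ret / rcount)
```

View pics/w1.png

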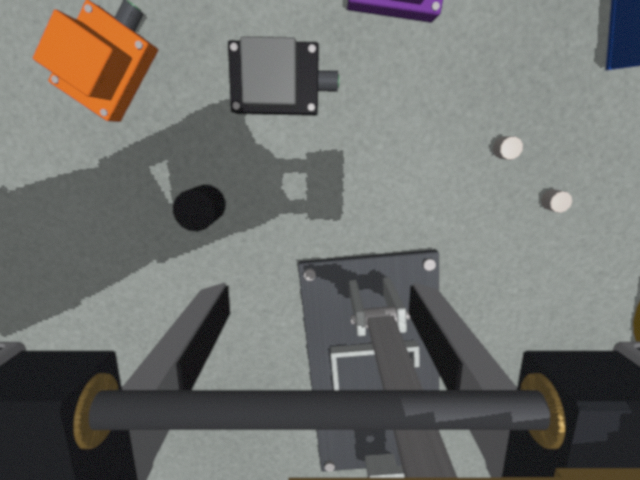

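Head at pixels (230-320, 36-115), snout at (328,80) pointing +x.

```bash
python3 - <<'E'
from h import *
P=np.load("w1.npz")["P"]; Q=P.reshape(-1,3); x,y,z=Q.T; ok=~np.isnan(Q).any(1)
v,u=np.mgrid[:480,:640]; m=ok&(u.ravel()>220)&(u.ravel()<350)&(v.ravel()>25)&(v.ravel()<125)
for lo,hi in((.055,.066),(.0215,.03)):
    X=Q[m&(z>lo)&(z<hi)]*1000;print(cv2.minAreaRect(X[:,:2].astype(np.float32)),len(X),np.median(X[:,2]))
E
python3 -m creep '{"translation":[[-5,30,-15],[-10,60,-30],[-17,90,-40],[-20,115,-50],[-20,130,-60]],"yaw":[0,0,0,0,0],"gripper":[0,0,0,0,0]}'
```

```text
((464.4670715332031, 338.717529296875), (50.4350471496582, 44.21224594116211), 81.89549255371094) 3741 60.645988819394034
((473.14398193359375, 337.39501953125), (59.750343322753906, 97.78520202636719), 82.54120635986328) 2902 25.62949189181274
time_s: 1.08
ee_pos: [0.4661, 0.3392, 0.1634]
eef_rot: [-3.14, -0.002, 1.456]
force: [0.1, -0.3, 0.5]
grip_width: 0.0941
```

```bash
python3 -m creep '{"translation":[[-1,0,-30],[-2,0,-60],[-2,-1,-90],[-2,-1,-108],[-2,-1,-114]],"yaw":[-0.02,-0.02,-0.02,-0.02,-0.02],"gripper":[0,0,0,0,0]}'
python3 -m creep '{"translation":[[0,0,0],[0,0,0],[0,0,0],[0,0,0],[0,0,0]],"yaw":[0,0,0,0,0],"gripper":[255,255,255,255,255]}' 40
python3 -m creep '{"translation":[[0,0,0],[0,0,0],[0,0,0],[0,0,0],[0,0,0]],"yaw":[0,0,0,0,0],"gripper":[255,255,255,255,255]}' 40
```

```text
time_s: 1.5
ee_pos: [0.4627, 0.3373, 0.0462]
eef_rot: [-3.136, 0.002, 1.436]
force: [-0.4, -0.5, 0.2]
grip_width: 0.0938
time_s: 1.92
ee_pos: [0.4632, 0.3375, 0.0473]
eef_rot: [-3.137, 0.0, 1.436]
force: [-0.3, -0.0, 0.1]
grip_width: 0.064
time_s: 2.33
ee_pos: [0.4634, 0.3377, 0.0477]
eef_rot: [-3.138, -0.0, 1.436]
force: [0.2, -0.5, 4.6]
grip_width: 0.0438
```

```bash
python3 -m creep '{"translation":[[0,0,20],[-5,0,50],[-20,-5,80],[-40,-15,110],[-60,-30,130]],"yaw":[0,0,0,0,0],"gripper":[255,255,255,255,255]}'
python3 - <<'E'
from h import *
for n in("scene","side"):
    im,P=cloud(n); Q=P.reshape(-1,3);Q=Q[~np.isnan(Q).any(1)]; x,y,z=Q.T
    B=Q[(abs(x-.532)<.03)&(y>.05)&(y<.2)&(z>.105)&(z<.33)]*1000
    print(n,len(B)); 
    for a in range(105,330,30):
        S=B[(B[:,2]>=a)&(B[:,2]<a+30)]
        if len(S): print(a,S.mean(0).round(),S.min(0).round(),S.max(0).round())
    if n=="scene": save("scene1.png",im)
E
```

```text
time_s: 2.75
ee_pos: [0.4028, 0.3079, 0.1796]
eef_rot: [-3.139, -0.001, 1.436]
force: [0.9, 0.6, -1.5]
grip_width: 0.0436
scene 581
105 [546. 120. 120.] [530. 115. 106.] [549. 126. 135.]
135 [546. 119. 150.] [530. 114. 135.] [549. 125. 165.]
165 [545. 117. 180.] [527. 111. 166.] [550. 124. 195.]
195 [545. 117. 209.] [527. 111. 195.] [550. 123. 223.]
225 [545. 116. 240.] [527. 110. 225.] [549. 121. 255.]
255 [548. 115. 271.] [522. 109. 255.] [552. 120. 285.]
285 [541. 114. 298.] [517. 109. 286.] [553. 119. 303.]
side 1022
105 [533. 113. 120.] [521. 107. 105.] [546. 120. 135.]
135 [533. 113. 150.] [522. 106. 135.] [546. 123. 165.]
165 [532. 110. 180.] [521. 104. 165.] [545. 122. 195.]
195 [533. 110. 210.] [521. 103. 195.] [547. 122. 225.]
225 [532. 109. 240.] [520. 104. 225.] [547. 118. 255.]
255 [532. 109. 270.] [517. 102. 255.] [549. 121. 285.]
285 [532. 108. 294.] [516. 102. 285.] [550. 119. 302.]
```

View pics/scene1.png

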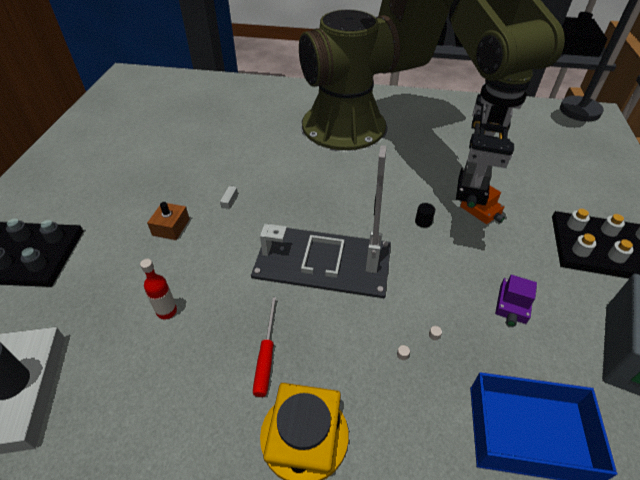

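The bar stands near 1.53 rad with its end at y≈112, z≈303, undisturbed. The head is held at (485,175). I'll go round the bar on the robot side and come into the nest from -y.

```bash
python3 -m creep '{"translation":[[-5,-38,5],[-5,-76,10],[-5,-114,20],[-5,-152,20],[-5,-190,20]],"yaw":[0,0.03,0.06,0.08,0.102],"gripper":[255,255,255,255,255]}'
python3 -m creep '{"translation":[[0,-38,0],[0,-76,0],[0,-114,0],[10,-135,0],[30,-138,0]],"yaw":[0,0,0,0,0],"gripper":[255,255,255,255,255]}'
python3 -m creep '{"translation":[[30,0,0],[60,0,-10],[90,0,-30],[105,0,-50],[105,0,-60]],"yaw":[0,0,0,0,0],"gripper":[255,255,255,255,255]}'
python3 -m creep '{"translation":[[0,0,0],[0,0,0]],"yaw":[0,0],"gripper":[255,255]}'
```

```text
time_s: 3.27
ee_pos: [0.3971, 0.1157, 0.2006]
eef_rot: [-3.141, -0.003, 1.54]
force: [1.0, -0.1, -3.1]
grip_width: 0.0435
time_s: 3.68
ee_pos: [0.4265, -0.0255, 0.2001]
eef_rot: [-3.14, -0.002, 1.536]
force: [0.4, 0.8, -2.0]
grip_width: 0.0441
time_s: 4.1
ee_pos: [0.5325, -0.0254, 0.1363]
eef_rot: [-3.136, -0.003, 1.536]
force: [-0.5, -0.2, -3.2]
grip_width: 0.0435
time_s: 4.27
ee_pos: [0.5317, -0.0254, 0.135]
eef_rot: [-3.133, -0.003, 1.536]
force: [-0.4, 0.4, -2.1]
grip_width: 0.0438
```

```bash
python3 -m creep '{"translation":[[0,0,-20],[-1,0,-38],[-1,10,-42],[-1,22,-42],[-1,30,-42]],"yaw":[0,0,0,0,0],"gripper":[255,255,255,255,255]}'
python3 -m creep '{"translation":[[0,4,0],[0,8,0],[0,11,0],[0,11,0],[0,11,0]],"yaw":[0,0,0,0,0],"gripper":[255,255,255,255,255]}'
python3 - <<'E'
from h import *
o=ctrl.get_obs();print(o)
im,P=cloud("wrist"); save("w2.png",im)
E
```

```text
time_s: 4.68
ee_pos: [0.5311, 0.0061, 0.0945]
eef_rot: [-3.134, -0.003, 1.537]
force: [0.4, 0.5, -1.5]
grip_width: 0.0436
time_s: 5.1
ee_pos: [0.5311, 0.0172, 0.0947]
eef_rot: [-3.135, -0.003, 1.537]
force: [0.4, 0.3, -1.4]
grip_width: 0.0438
{'time_s': 5.1, 'qpos': array([-0.03809558,  0.40804184,  1.70013645,  0.00355539,  1.04022725,
       -0.00590772]), 'joint_vel': array([-0.00842548,  0.00445778,  0.00227169, -0.00094487, -0.00134539,
       -0.00343872]), 'tau': array([ 5.50512113e-01, -5.57084012e+01, -3.11838198e+01,  1.00060841e-01,
        4.43619175e-02,  4.95352002e-02]), 'ee_pos': array([0.53114245, 0.01715482, 0.09473961]), 'eef_rot': array([-3.13479515e+00, -3.09447013e-03,  1.53678839e+00]), 'force': array([ 0.42160358,  0.26982072, -1.37089403]), 'moment': array([-0.00475317,  0.06630606, -0.04708522]), 'grip_width': 0.04378048750137493}
```

View pics/w2.png

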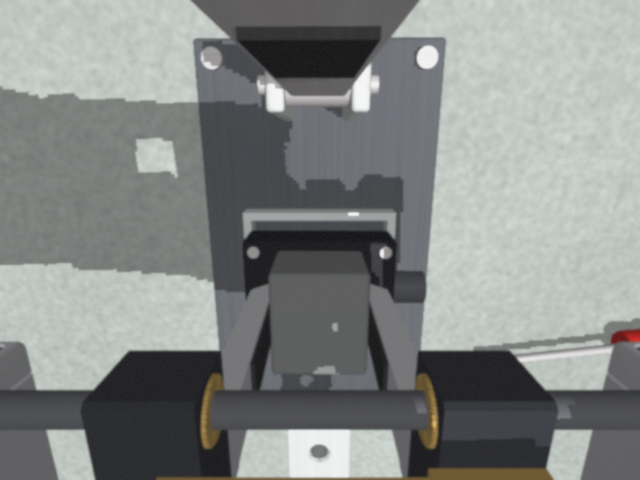

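Head held level, its base front edge at rows 232–258 parallel to the nest's +y wall at row 215. I'll nudge it -2 mm in y and lower.

```bash
python3 - <<'E'
from h import *
im,P=cloud("wrist"); Q=P[200:300,230:430].reshape(-1,3);Q=Q[~np.isnan(Q).any(1)]*1000
B=Q[(Q[:,2]>66)&(Q[:,2]<78)]; W=Q[(Q[:,2]>23)&(Q[:,2]<30)]
M=P[240:258,230:430].reshape(-1,3)*1000; M=M[(M[:,2]>68)&(M[:,2]<78)]
print(np.percentile(B,[1,99],axis=0).round(1),np.percentile(W,[1,99],axis=0).round(1),np.percentile(M,[0.5,99.5],axis=0).round(1))
E
python3 -m creep '{"translation":[[-0.5,-2,-4],[-0.5,-2,-8],[-0.5,-2,-12],[-0.5,-2,-15],[-0.5,-2,-15]],"yaw":[0,0,0,0,0],"gripper":[255,255,255,255,255]}'
```

```text
[[492.2  12.5  66.4]
 [587.5  49.   76.8]] [[483.9  39.   23.3]
 [579.2  55.3  28.2]] [[492.6  37.9  70.1]
 [571.1  48.9  77.7]]
time_s: 5.62
ee_pos: [0.5302, 0.0149, 0.0786]
eef_rot: [-3.133, -0.003, 1.536]
force: [0.6, -0.7, -2.1]
grip_width: 0.0438
```

```bash
python3 -m creep '{"translation":[[0.2,0.2,-5],[0.2,0.2,-10],[0.2,0.2,-14],[0.2,0.2,-17],[0.2,0.2,-18]],"yaw":[0,0,0,0,0],"gripper":[255,255,255,255,255]}'
python3 -m creep '{"translation":[[0,0,-1],[0,0,-1]],"yaw":[0,0],"gripper":[255,255]}'
```

```text
time_s: 6.03
ee_pos: [0.5301, 0.0151, 0.0599]
eef_rot: [-3.132, -0.003, 1.536]
force: [-2.4, 1.0, 2.6]
grip_width: 0.0437
time_s: 6.2
ee_pos: [0.5303, 0.0151, 0.0599]
eef_rot: [-3.133, -0.003, 1.536]
force: [-5.4, 1.0, 9.0]
grip_width: 0.0438
```

Seated height 59.9 mm agrees with 59.7 expected. I'll release, rise and look.

```bash
python3 -m creep '{"translation":[[0,0,0],[0,0,0],[0,0,0],[0,0,0],[0,0,0]],"yaw":[0,0,0,0,0],"gripper":[0,0,0,0,0]}'
python3 -m creep '{"translation":[[0,0,0],[0,0,30],[0,-4,60],[0,-10,90],[0,-20,125]],"yaw":[0,0,0,0,0],"gripper":[0,0,0,0,0]}'
python3 -m creep '{"translation":[[0,0,35],[0,0,70],[0,0,105],[0,0,140],[0,0,150]],"yaw":[0,0,0,0,0],"gripper":[255,255,255,255,255]}'
python3 - <<'E'
from h import *
im,P=cloud("wrist"); np.savez("w3.npz",im=im,P=P)
Q=P.reshape(-1,3);Q=Q[~np.isnan(Q).any(1)]*1000; x,y,z=Q.T
m=(abs(x-530)<75)&(abs(y-16)<60)
for lo,hi in((66,80),(33,42)):
    X=Q[m&(z>lo)&(z<hi)];print(cv2.minAreaRect(X[:,:2].astype(np.float32)),len(X),np.percentile(X[:,2],[5,50,95]))
save("w3.png",im[60:420,150:500])
E
```

```text
time_s: 6.62
ee_pos: [0.5303, 0.0151, 0.0598]
eef_rot: [-3.133, -0.003, 1.536]
force: [-0.0, 0.2, 0.0]
grip_width: 0.0738
time_s: 7.03
ee_pos: [0.5297, -0.0046, 0.1855]
eef_rot: [-3.131, -0.003, 1.537]
force: [0.9, -0.3, -0.5]
grip_width: 0.094
time_s: 7.45
ee_pos: [0.5304, -0.0046, 0.341]
eef_rot: [-3.138, -0.003, 1.537]
force: [0.0, -0.8, 1.0]
grip_width: 0.0639
((530.15380859375, 16.461265563964844), (50.0518913269043, 43.617698669433594), 87.9231185913086) 1659 [70.92691274 72.53593737 73.87992345]
((538.696044921875, 16.62411880493164), (58.670631408691406, 97.2154769897461), 88.13272094726562) 1511 [34.9932685  37.55258685 39.19284967]
```

View pics/w3.png

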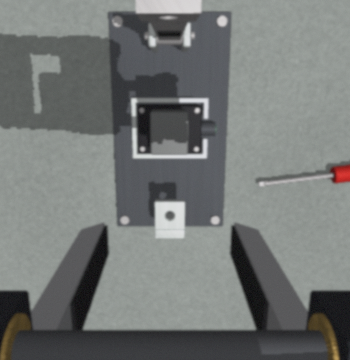

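Head in the nest at crop (170,130), snout in the notch; tops at 72.5 / 37.5 mm mean it is flat. Now over the bar and behind it.

```bash
python3 -m creep '{"translation":[[0,35,2],[1,70,2],[2,105,2],[3,140,2],[4,160,2]],"yaw":[0,0,0,0,0],"gripper":[255,255,255,255,255]}'
python3 -m creep '{"translation":[[0,0,-15],[0,0,-30],[0,0,-45],[0,0,-55],[0,0,-55]],"yaw":[0,0,0,0,0],"gripper":[255,255,255,255,255]}'
python3 -m creep '{"translation":[[0,-10,0],[0,-20,0],[0,-26,0],[0,-32,0],[0,-38,0]],"yaw":[0,0,0,0,0],"gripper":[255,255,255,255,255]}'
```

```text
time_s: 7.92
ee_pos: [0.5339, 0.1582, 0.3405]
eef_rot: [-3.136, -0.003, 1.539]
force: [0.5, -0.4, 0.1]
grip_width: 0.0268
time_s: 8.33
ee_pos: [0.5332, 0.158, 0.2823]
eef_rot: [-3.131, -0.002, 1.539]
force: [0.0, 0.3, 0.0]
grip_width: 0.0005
time_s: 8.75
ee_pos: [0.5332, 0.1193, 0.2828]
eef_rot: [-3.132, -0.002, 1.538]
force: [-0.7, 1.4, -1.9]
grip_width: 0.0003
```

```bash
python3 -m creep '{"translation":[[0,-18,3],[-1,-36,-1],[-2,-54,-6],[-2,-72,-14],[-3,-90,-24]],"yaw":[0,0,0,0,0],"gripper":[255,255,255,255,255]}'
python3 -m creep '{"translation":[[0,-14,-10],[-1,-26,-20],[-1,-38,-32],[-1,-47,-42],[-2,-54,-50]],"yaw":[0,0,0,0,0],"gripper":[255,255,255,255,255]}'
python3 - <<'E'
from h import *
im,P=cloud("side"); save("side1.png",im[120:420,180:480])
E
```

```text
time_s: 9.17
ee_pos: [0.5304, 0.028, 0.2595]
eef_rot: [-3.134, -0.002, 1.538]
force: [1.0, 1.2, 0.4]
grip_width: 0.0004
time_s: 9.58
ee_pos: [0.5283, -0.0268, 0.2086]
eef_rot: [-3.134, -0.002, 1.537]
force: [-0.7, 0.5, 0.1]
grip_width: 0.0005
```

View pics/side1.png

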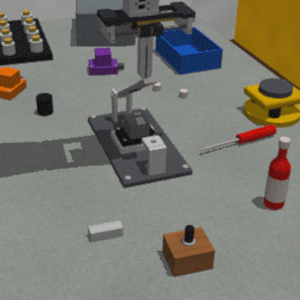

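The bar follows under the fingertips (crop (110-155, 80-95)), at roughly 0.5 rad. I'll continue down.

```bash
python3 -m creep '{"translation":[[0,-8,-12],[-1,-14,-24],[-1,-19,-36],[-1,-24,-48],[-1,-28,-60]],"yaw":[0,0,0,0,0],"gripper":[255,255,255,255,255]}'
python3 -m creep '{"translation":[[0,-3,-12],[0,-5,-24],[0,-6,-34],[0,-6,-42],[0,-6,-45]],"yaw":[0,0,0,0,0],"gripper":[255,255,255,255,255]}'
python3 -m creep '{"translation":[[0,0,-1],[0,0,-2],[0,0,-2]],"yaw":[0,0,0],"gripper":[255,255,255]}'
```

```text
time_s: 10.05
ee_pos: [0.5269, -0.0555, 0.1469]
eef_rot: [-3.132, -0.002, 1.537]
force: [0.9, 0.5, -0.9]
grip_width: 0.0005
time_s: 10.47
ee_pos: [0.5271, -0.0614, 0.1026]
eef_rot: [-3.132, -0.002, 1.538]
force: [-17.4, 1.4, 41.2]
grip_width: 0.0005
time_s: 10.72
ee_pos: [0.5271, -0.0614, 0.1028]
eef_rot: [-3.133, -0.001, 1.538]
force: [-14.8, 0.1, 27.6]
grip_width: 0.0003
```

Contact at tip height 83.8 mm with 28–41 N: the bar is on its stop. Up, and over to the pin, measuring on the way.

```bash
python3 -m creep '{"translation":[[0,0,20],[0,0,50],[0,0,80],[0,0,110],[0,0,125]],"yaw":[0,0,0,0,0],"gripper":[0,0,0,0,0]}'
python3 -m creep '{"translation":[[0,0,0],[0,0,0],[0,0,0]],"yaw":[0,0,0],"gripper":[0,0,0]}'
python3 - <<'E'
from h import *
im,P=cloud("wrist"); np.savez("w4.npz",im=im,P=P); save("w4.png",im)
Q=P.reshape(-1,3);Q=Q[~np.isnan(Q).any(1)]*1000; x,y,z=Q.T
X=Q[(abs(x-528)<40)&(y<150)&(y>-115)&(z>80)&(z<89)];print(cv2.minAreaRect(X[:,:2].astype(np.float32)),len(X),X.min(0),X.max(0))
for a in range(-100,120,30):
    S=X[abs(X[:,1]-a)<10]; print(a,S.mean(0).round(1),S[:,0].min(),S[:,0].max())
E
```

```text
time_s: 11.13
ee_pos: [0.5279, -0.0612, 0.2318]
eef_rot: [-3.137, -0.001, 1.538]
force: [0.5, -0.0, -0.2]
grip_width: 0.0305
time_s: 11.38
ee_pos: [0.5276, -0.061, 0.2306]
eef_rot: [-3.136, -0.001, 1.539]
force: [1.0, 0.5, -0.2]
grip_width: 0.05
((530.3811645507812, 7.515464782714844), (219.98634338378906, 51.75857162475586), 88.12793731689453) 8937 [ 508.08741287 -102.92891081   80.01204074] [559.83084498 118.2054004   88.97943438]
-100 [527.  -96.2  84.5] 510.8371659189883 542.8400178146022
-70 [527.8 -70.2  84.5] 511.7965115461157 543.3941700477783
-40 [528.8 -39.9  84.6] 516.524169821176 540.5835748412691
-10 [529.5 -10.   84.6] 517.6781649878158 541.2227979079678
20 [531.   20.1  84.6] 518.9355945165473 542.672760652642
50 [531.4  50.1  84.7] 519.4288131051669 543.2799225401953
80 [532.8  80.1  84.7] 520.7269240169254 544.6242295863956
110 [533.4 108.8  85. ] 508.08741287328974 559.8308449799056
```

View pics/w4.png

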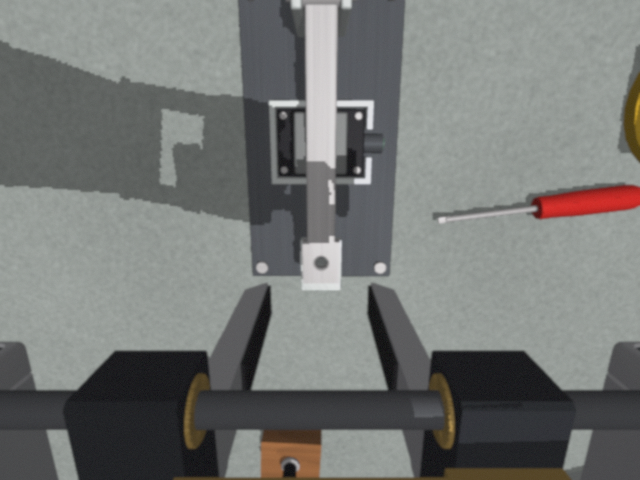

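Bar shut over the head, hole at (321,263), latch flange aligned under it. Now I'll go beyond the pin to view it from the wrist.

```bash
python3 -m creep '{"translation":[[-8,-38,0],[-16,-76,0],[-24,-114,0],[-32,-152,0],[-40,-190,0]],"yaw":[0,0,0,0,0],"gripper":[0,0,0,0,0]}'
python3 -m creep '{"translation":[[0,-38,0],[0,-76,0],[0,-114,0],[0,-150,0],[0,-165,0]],"yaw":[0,0,0,0,0],"gripper":[0,0,0,0,0]}'
python3 -m creep '{"translation":[[0,0,0],[0,0,0]],"yaw":[0,0],"gripper":[0,0]}'
python3 - <<'E'
from h import *
d=np.load("w4.npz"); im=d["im"];P=d["P"]
g=im.astype(int).sum(-1); sub=g[250:277,308:335]; t=sub.max()*0.62
mk=(sub<t).astype(np.uint8); n,l,st,c=cv2.connectedComponentsWithStats(mk); k=l[13,13]
print("hole px",c[k]+[308,250],st[k])
u,v=c[k]+[308,250]
R=P[250:277,308:335].reshape(-1,3); uv=np.mgrid[250:277,308:335].reshape(2,-1).T
ok=(abs(R[:,2]-.0845)<.003); A=np.c_[uv[ok],np.ones(ok.sum())]
co=np.linalg.lstsq(A,R[ok],rcond=None)[0]; print("hole",np.array([v,u,1])@co)
im,P=cloud("wrist"); np.savez("w5.npz",im=im,P=P); save("w5.png",im)
Q=P.reshape(-1,3);Q=Q[~np.isnan(Q).any(1)]*1000; x,y,z=Q.T
m=(abs(x-484)<60)&(abs(y+346)<60)
for lo,hi in((37,44.5),(45,50),(69,80)):
    X=Q[m&(z>lo)&(z<hi)];print(cv2.minAreaRect(X[:,:2].astype(np.float32)),len(X),np.median(X[:,2]))
X=Q[m&(z>71)];print(cv2.minEnclosingCircle(X[:,:2].astype(np.float32)))
E
```

```text
time_s: 11.85
ee_pos: [0.4864, -0.2525, 0.2288]
eef_rot: [-3.133, -0.002, 1.539]
force: [0.1, 0.6, 0.5]
grip_width: 0.0873
time_s: 12.27
ee_pos: [0.4851, -0.4211, 0.2263]
eef_rot: [-3.131, -0.004, 1.536]
force: [-0.0, -0.2, 0.2]
grip_width: 0.0943
time_s: 12.43
ee_pos: [0.4844, -0.4212, 0.2239]
eef_rot: [-3.128, -0.006, 1.535]
force: [-0.2, 0.4, -0.2]
grip_width: 0.0939
hole px [320.78571429 262.56349206] [  7   7  13  12 126]
hole [ 0.52793902 -0.08388423  0.08451726]
((483.16748046875, -346.15985107421875), (60.063541412353516, 70.11290740966797), 84.92525482177734) 4908 42.66094864986329
((484.55633544921875, -333.7361145019531), (33.28525924682617, 43.13948440551758), 22.73940086364746) 177 46.57730474114649
((483.02008056640625, -346.26873779296875), (14.935629844665527, 14.619961738586426), 88.1400146484375) 299 74.58303910427195
((484.0073547363281, -395.47174072265625), 60.77482604980469)
```

View pics/w5.png

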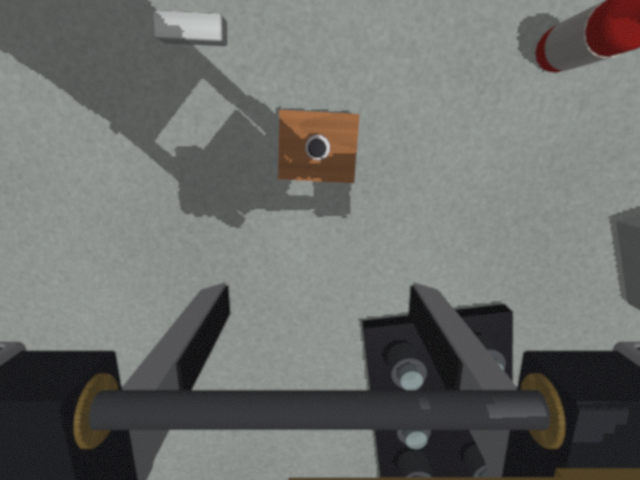

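Pin grip top at (318,147) on the stand, measured at (483.1, -346.2). Approach and grip.

```bash
python3 -m creep '{"translation":[[0,30,-5],[-1,60,-20],[-1,75,-50],[-1,75,-85],[-1,75,-115]],"yaw":[0.02,0.03,0.03,0.03,0.03],"gripper":[0,0,0,0,0]}'
python3 -m creep '{"translation":[[0,0,0],[0,0,0]],"yaw":[0,0],"gripper":[100,100]}'
```

```text
time_s: 12.9
ee_pos: [0.4841, -0.3423, 0.1086]
eef_rot: [-3.129, -0.005, 1.569]
force: [-0.4, 0.1, -1.1]
grip_width: 0.0945
time_s: 13.07
ee_pos: [0.484, -0.3405, 0.1082]
eef_rot: [-3.127, -0.007, 1.571]
force: [-0.1, -0.7, 0.6]
grip_width: 0.0842
```

```bash
python3 -m creep '{"translation":[[-1,-4,-10],[-1,-6,-20],[-1,-6,-30],[-1,-6,-38],[-1,-6,-40]],"yaw":[0,0,0,0,0],"gripper":[100,100,100,100,100]}'
python3 -m creep '{"translation":[[0,0,0],[0,0,0],[0,0,0]],"yaw":[0,0,0],"gripper":[170,170,170]}'
```

```text
time_s: 13.48
ee_pos: [0.4825, -0.3463, 0.0666]
eef_rot: [-3.126, -0.008, 1.57]
force: [-0.0, 0.5, 0.3]
grip_width: 0.0572
time_s: 13.73
ee_pos: [0.4827, -0.3464, 0.067]
eef_rot: [-3.126, -0.008, 1.57]
force: [0.5, 0.1, 0.4]
grip_width: 0.0403
```

```bash
python3 -m creep '{"translation":[[0,0,0],[0,0,0],[0,0,0],[0,0,0],[0,0,0]],"yaw":[0,0,0,0,0],"gripper":[255,255,255,255,255]}' 40
python3 -m creep '{"translation":[[0,0,0],[0,0,0],[0,0,10],[0,0,20],[0,0,35]],"yaw":[0,0,0,0,0],"gripper":[255,255,255,255,255]}' 40
python3 -m creep '{"translation":[[0,0,20],[0,0,45],[0,0,70],[0,0,90],[0,0,90]],"yaw":[0,0,0,0,0],"gripper":[255,255,255,255,255]}'
```

```text
time_s: 14.15
ee_pos: [0.4828, -0.3464, 0.0672]
eef_rot: [-3.127, -0.008, 1.57]
force: [0.6, 0.3, 0.8]
grip_width: 0.0155
time_s: 14.57
ee_pos: [0.4825, -0.3463, 0.1028]
eef_rot: [-3.126, -0.008, 1.57]
force: [0.7, 0.8, -0.6]
grip_width: 0.0153
time_s: 14.98
ee_pos: [0.4836, -0.3471, 0.1984]
eef_rot: [-3.131, -0.004, 1.57]
force: [1.1, -0.2, 0.9]
grip_width: 0.0149
```

```bash
python3 -m creep '{"translation":[[8,38,0],[16,76,0],[24,114,0],[32,152,0],[38,185,0]],"yaw":[0,0,0,0,0],"gripper":[255,255,255,255,255]}'
python3 -m creep '{"translation":[[3,30,0],[6,55,-8],[6,72,-18],[6,77,-30],[6,78,-32]],"yaw":[0,0,0,0,0],"gripper":[255,255,255,255,255]}'
python3 -m creep '{"translation":[[0,0,0],[0,0,0]],"yaw":[0,0],"gripper":[255,255]}'
```

```text
time_s: 15.4
ee_pos: [0.5214, -0.1599, 0.1984]
eef_rot: [-3.131, -0.004, 1.571]
force: [0.8, 0.1, -0.9]
grip_width: 0.0151
time_s: 15.82
ee_pos: [0.5266, -0.0804, 0.1647]
eef_rot: [-3.129, -0.005, 1.572]
force: [-0.4, -1.2, -0.8]
grip_width: 0.0154
time_s: 15.98
ee_pos: [0.5265, -0.0808, 0.1648]
eef_rot: [-3.128, -0.005, 1.572]
force: [0.4, -0.9, -0.2]
grip_width: 0.0148
```

```bash
python3 -m creep '{"translation":[[1,-3,0],[1,-3,-5],[1,-3,-10],[1,-3,-14],[1,-3,-14]],"yaw":[0,0,0,0,0],"gripper":[255,255,255,255,255]}'
python3 -m creep '{"translation":[[0,0,-2],[0,0,-5],[0,0,-8],[0,0,-8]],"yaw":[0,0,0,0],"gripper":[255,255,255,255]}'
```

```text
time_s: 16.4
ee_pos: [0.527, -0.0839, 0.1497]
eef_rot: [-3.127, -0.005, 1.572]
force: [0.0, 1.0, 0.2]
grip_width: 0.0152
time_s: 16.73
ee_pos: [0.5268, -0.0838, 0.1411]
eef_rot: [-3.126, -0.005, 1.572]
force: [-0.8, 0.5, 0.3]
grip_width: 0.0149
```

```bash
python3 -m creep '{"translation":[[0.8,0,-2],[0.8,0,-5],[0.8,0,-8],[0.8,0,-11],[0.8,0,-11]],"yaw":[0,0,0,0,0],"gripper":[255,255,255,255,255]}'
python3 -m creep '{"translation":[[0,0,-3],[0,0,-6],[0,0,-9],[0,0,-12],[0,0,-13]],"yaw":[0,0,0,0,0],"gripper":[255,255,255,255,255]}'
```

```text
time_s: 17.15
ee_pos: [0.5273, -0.0837, 0.1294]
eef_rot: [-3.125, -0.005, 1.572]
force: [0.9, 0.4, -0.9]
grip_width: 0.0154
time_s: 17.57
ee_pos: [0.5271, -0.0837, 0.1158]
eef_rot: [-3.124, -0.006, 1.572]
force: [-0.7, -0.5, -0.4]
grip_width: 0.0152
```

Sliding freely through both holes; home should be at TCP ≈109.2.

```bash
python3 -m creep '{"translation":[[0.3,0,-2],[0.3,0,-4],[0.3,0,-6],[0.3,0,-7],[0.3,0,-8]],"yaw":[0,0,0,0,0],"gripper":[255,255,255,255,255]}'
python3 -m creep '{"translation":[[0,0,-1],[0,0,-1]],"yaw":[0,0],"gripper":[255,255]}'
```

```text
time_s: 17.98
ee_pos: [0.5276, -0.0838, 0.1088]
eef_rot: [-3.125, -0.005, 1.572]
force: [-8.8, 1.9, 22.3]
grip_width: 0.015
time_s: 18.15
ee_pos: [0.5276, -0.0837, 0.1089]
eef_rot: [-3.125, -0.005, 1.572]
force: [-8.2, 1.7, 13.9]
grip_width: 0.0152
```

```bash
python3 -m creep '{"translation":[[0,0,0],[0,0,0],[0,0,0],[0,0,0],[0,0,0]],"yaw":[0,0,0,0,0],"gripper":[0,0,0,0,0]}'
python3 -m creep '{"translation":[[0,0,15],[0,0,40],[0,-20,70],[0,-50,100],[0,-85,120]],"yaw":[0,0,0,0,0],"gripper":[0,0,0,0,0]}'
python3 -m creep '{"translation":[[0,0,0],[0,0,0]],"yaw":[0,0],"gripper":[0,0]}'
python3 - <<'E'
from h import *
im,P=cloud("wrist"); 
Q=P.reshape(-1,3);Q=Q[~np.isnan(Q).any(1)]*1000; x,y,z=Q.T
m=(abs(x-527.6)<14)&(abs(y+83.8)<14)
print(np.percentile(z[m&(z>95)],[50,95]), np.median(Q[m&(z>112)],0))
b=(abs(x-530)<8)&(y>-60)&(y<90)&(z>78)&(z<92); print("bar z",[np.median(z[b&(abs(y-a)<8)]).round(1) for a in(-50,0,50,80)])
c=(abs(x-527.6)<14)&(abs(y+83.8)<14)&(z>85.5)&(z<95); print("collar",c.sum(),np.median(z[c]))
s,_=cloud("side"); save("fin.png",np.hstack([cv2.resize(im[0:360,160:480],(400,450)),cv2.resize(s[200:360,230:372],(400,450))]))
E
```

```text
time_s: 18.57
ee_pos: [0.5276, -0.0837, 0.1088]
eef_rot: [-3.125, -0.005, 1.572]
force: [-0.0, 0.4, 0.3]
grip_width: 0.0452
time_s: 18.98
ee_pos: [0.5279, -0.1689, 0.2316]
eef_rot: [-3.127, -0.005, 1.574]
force: [1.2, -0.1, 0.9]
grip_width: 0.0783
time_s: 19.15
ee_pos: [0.5281, -0.1703, 0.2327]
eef_rot: [-3.129, -0.004, 1.572]
force: [0.1, 0.5, 0.5]
grip_width: 0.0918
[116.54859644 117.81303781] [526.87895892 -83.75048236 116.54859644]
bar z [np.float64(84.7), np.float64(84.8), np.float64(nan), np.float64(nan)]
collar 302 88.30334805985981
  return _methods._mean(a, axis=axis, dtype=dtype,
  ret = ret.dtype.type(ret / rcount)
```

View pics/fin.png

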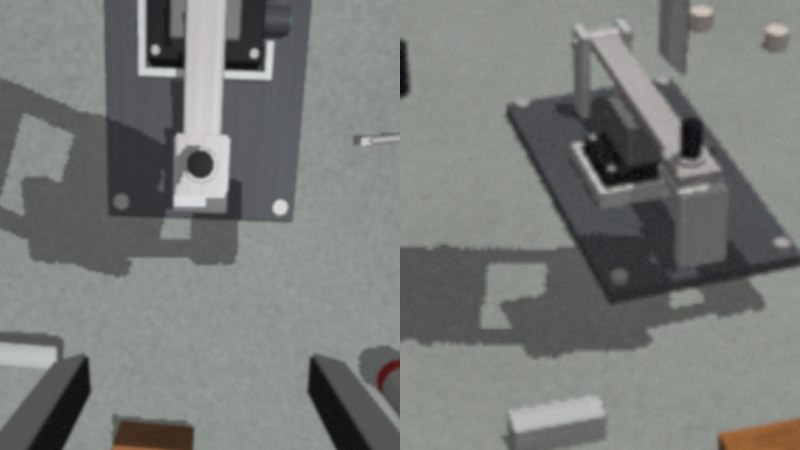

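The pin is home: collar top at 88.3 mm and grip top at 116.5 mm, against 88 and 116 expected. The bar is level at 84.7 mm, the head is in the nest, and the gripper is clear.

```bash
python3 -c "
from station import ctrl
print(ctrl.hand_in())"
```

```text
the job is handed in; nothing more can be done
None
```

The job is done and handed in at about 19 s. The head is in the nest, the bar is shut over it, and the lock pin is home through the bar and the bracket.

| Check | Measured | Expected |
|---|---|---|
| Head block top, before the bar was swung over | 72.5 mm | 72 mm |
| Head base top, same moment | 37.5 mm | 37 mm |
| Head centre relative to the nest centre | within about 0.5 mm | within 3 mm play |
| Bar top, level | 84.7 mm | 84 mm |
| Pin collar top | 88.3 mm | 88 mm |
| Pin grip top | 116.5 mm | 116 mm |

- **Camera bias:** the wrist camera reads about 0.5 mm high throughout, so all the heights agree with the expected ones.
- **Forces:** the pin slid through both holes without resistance and stopped at 22 N. The highest wrist force I read was about 44 N, when the bar reached its stop. I only saw forces at the end of each move, so a brief higher peak could have gone unseen.
- **Near miss:** my first move across the bench passed close over the upright bar with the fingers open either side of it. The bar's position afterwards matched the earlier reading, so it was not disturbed.
- **Other things on the bench:** I left the bystanders and look-alikes alone. I did not re-measure their positions at the end.
- **Failed checks:** two bar-height samples on the hinge side of the final view came back empty because they were out of frame. The first attempt to find the latch hole by darkness found nothing, so I used the plate geometry and then the bar's own hole. No check disagreed.

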